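Hang the orange scoop on the free hook of the scoop carousel

TASK

On the shop counter, push the scoop carousel round until its one empty hook stands over the yellow pointer on its base. Then hang the orange scoop on that hook by the ring at the end of its handle, and leave it hanging freely with the hook still over the pointer. Do not knock over any of the jars, tubs, tins or bottles standing about.

Things in the scene. Friction and masses are not known exactly. Their poses are not given: they have to be found in the camera images.
- stand: The carousel's fixed base: a black disc of 170 mm diameter with a thin steel post. Origin at the centre of its underside, on the carousel's vertical turning axis. A yellow pointer (26 mm wide) sticks out along its own -x axis, from 78 to 122 mm from the axis, roughly towards the robot.
- rotor (a joint): Angle of the carousel's turning part (rad), counter-clockwise positive seen from above; 0 (or any whole turn) has the empty hook exactly over the yellow pointer. It turns without end, either way, against light friction (about 1.2 N pushed at a hook) and stays where it is left. Its hooks and the scoops on them may be pushed.
- hub (a point): On the turning axis, 215 mm above the counter. Its own -x axis points to the empty hook. Four like J-shaped steel hooks (8 mm bar), 90 degrees apart: an arm 237 mm above the counter steps down 60 mm from the axis to a level seat 215 mm above the counter, which runs to 100 mm from the axis and turns straight up into a prong, its top 40 mm above the seat (all to bar centre). A red ball tops the post at 277 mm.
- free_hook (a point): The elbow of the empty hook, on the bar's centre line, where the level seat turns up into the prong. The other three hooks carry white, green and blue scoops fixed to them: these hang down to 40 mm above the counter, reach 125 mm from the axis and 28 mm to either side of their hook; their rings reach 12 mm above the seat's centre line.
- scoop: The loose orange scoop: rigid plastic, about 110 g, 187 mm long, 56 mm wide. It lies on the flat underside of its square bowl; origin under the grip point. x runs along the handle from bowl to ring. Held level, bowl away from the post, its ring can be lowered over the prong; let go, it swings down and hangs from the seat behind the prong, ring up.
- scoop_grip (a point): Place to grip the orange scoop, at mid-thickness of its handle, 28 mm above the scoop's underside; same axes. The handle is 16 mm wide (y) and 12 mm thick (z), straight from x = -20 to +46 mm; the bowl lies from x = -95 to -20 mm and reaches from 28 mm below to 6 mm above this point.
- scoop_eye (a point): Centre of the ring at the end of the orange scoop's handle, 66 mm from scoop_grip along +x, same axes. The ring lies in the scoop's x-y plane: 36 mm inside diameter, 52 mm outside, 8 mm thick.
- jam_jar: Bystander: jam jar with a white lid and red label, 84 mm wide, 130 mm tall; origin at the centre of its underside.
- honey_jar: Bystander: honey jar with a green lid and yellow label, 72 mm wide, 120 mm tall; origin at the centre of its underside.
- tub: Bystander: white spread tub, 118 mm wide, 100 mm tall; origin at the centre of its underside.
- tin: Bystander: tin with a blue label, 74 mm wide, 110 mm tall; origin at the centre of its underside.
- sauce: Bystander: sauce bottle with a blue cap, 68 mm wide, 190 mm tall; origin at the centre of its underside.
There are look-alikes about, which are no part of the job. Several things have the shape of the scoop; the one meant has the colours described above.

How it is judged:
On the way, in this order (a step that is already met when the one before it is completed fails the run):
1. the empty hook stands over the yellow pointer (elbow within 30 mm to either side), carousel at rest (x of free_hook in the frame of stand below -0.08 m and y of free_hook in the frame of stand between -0.03 and 0.03 m and velocity of joint rotor between -0.15 and 0.15 rad/s), for 0.2 s.
2. the orange scoop hangs on the empty hook by its ring (distance between scoop_eye and free_hook below 0.05 m and angle between scoop_eye's own x axis and vertical below 0.5 rad), for 0.2 s.
At the end, for the whole second after the job is handed in: The empty hook's elbow is within 30 mm to either side of the pointer's line; the orange scoop hangs on it: ring centre within 50 mm of the elbow, handle within 0.5 rad of vertical, ring up, carried by the carousel (over 0.3 N), slower than 0.25 m/s (all of step 2 and x of free_hook in the frame of stand below -0.08 m and y of free_hook in the frame of stand between -0.03 and 0.03 m and linear speed of scoop below 0.25 m/s and contact force between scoop and rotor above 0.3 N); the robot touches nothing.
It fails at once if the jam jar is knocked over (tilted more than 0.5 rad) (angle between jam_jar's own z axis and vertical above 0.5 rad).
It fails at once if the honey jar is knocked over (tilted more than 0.5 rad) (angle between honey_jar's own z axis and vertical above 0.5 rad).
It fails at once if the tub is knocked over (tilted more than 0.5 rad) (angle between tub's own z axis and vertical above 0.5 rad).
It fails at once if the tin is knocked over (tilted more than 0.5 rad) (angle between tin's own z axis and vertical above 0.5 rad).
It fails at once if the sauce is knocked over (tilted more than 0.5 rad) (angle between sauce's own z axis and vertical above 0.5 rad).
It also fails if it takes over 72 s, if anything falls off the work surface, if the arm or the gripper's body presses on something with over 40 N, if the wrist force passes 120 N, or if a joint passes its speed limit or range.

ROBOT

A 6-joint arm with a two-finger parallel gripper is mounted at the origin on the work surface. World frame = base frame: x ahead of the robot, y to its left, z up, the work surface at z = 0. Lengths are in m, angles in rad, forces in N, time in s.
With the tool pointing down it reaches from about 0.35 to 0.775 m from the base axis. Payload 7.3 kg.
Tool frame: the origin (TCP) lies midway between the tips of the shut fingers; the grasp point (between the pads) lies 19 mm behind it; z points along the fingers, y is the line along which they close (so a half turn about z gives the same grasp; the last joint's range is limited). The gripper opens to 92 mm and grips with 3 to 60 N. Pads are 19 mm wide; open, the fingers measure 130 mm over their backs; the gripper's body (75 mm by 190 mm) begins 47 mm behind the grasp point.
Start: joints at [-1.375, 0.342, 1.524, -0, 1.275, -0.146], TCP at [0.176, -0.495, 0.193] pointing down, gripper open.
Joint ranges: [-2.53, 2.53], [-0.77, 2.02], [0.04, 2.7], [-1, 4.14], [0.28, 2.66], [-3.11, 3.11]. Speed limits (rad/s): [2.57, 2.57, 3.14, 3.14, 3.14, 3.14].

INTERFACE

Orientations are given as [roll, pitch, yaw] about the fixed x, y, z axes, in that order (R = Rz(yaw) Ry(pitch) Rx(roll)).
In Python, from cell import monitor, vision, workorder gives the robot as it stands.
- The arm moves only by the tool move_arm, never from a script. Its argument "rows" is a list of rows, each a list of 5 numbers: the shift along the world's x, y, z in mm, then the turn about the world's z in rad, then the closure, from -1 (fully open) to 1 (shut). A call has 1 to 12 rows; each row shifts and turns the commanded pose from where the row before left it; what a row does not reach is not made up. A row lasts 1/10 s, in which the tool goes at most 50 mm and 8.59 degrees, less where a joint would pass 70% of its speed; a pose out of reach is approached as far as the arm can. A call is refused whole if a number of a shift passes 50 or a number of a turn 0.15, either way. A call with a gripper value outside its range is refused whole. The fingers move at their own pace and stop on an object; "newtons" is the grip in N (left out, the last holds). Time passes only in rows, so rows that do not move let the fingers close. It gives the time, the measured TCP pose, the force, the opening and the grip force at its end, in the units of the state.
- monitor.observe(): the state, without advancing time (a new reading comes with each control period).
- vision.read_camera(name): name is "scene" or "top" or "wrist"; returns the picture (384x512x3 uint8, red, green, blue); there is no depth.
- vision.get_calibration(name): a dict with "K" (3x3 intrinsics, pixels), "k1" (the pictures are not rectified: a ray, as slopes to the right and down, at radius r is drawn at 1 + k1 r^2 times it, then the intrinsics apply), "T" (4x4, takes a point from camera to world coordinates); the wrist camera has in their place "mount" (4x4, takes a point from camera to tool coordinates, whose origin is the TCP and whose axes are the flange's). Camera axes: x right, y up, looking along -z (the intrinsics and any distortion apply to the point x, -y, -z); pixel columns grow to the right and rows downward; lengths in m; the calibration is good to about 2 mm. A picture is of the moment at which its call begins: read the wrist's pose just before it. get_calibration takes no time and is no camera call.
- workorder.hand_in(): hands the job in; it is judged then, once.
The state is a dict: "time": time; "qpos": joint angles; "qvel": joint speeds; "joint_efforts": joint torques, N m; "tool_pos": TCP position; "tool_rot": TCP orientation; "contact_force": force on the tool from outside, world axes, zero at the start; "torque": the same for the moment, N m; "opening": finger opening in m; "grip_force": force on a finger pad.
Only numpy, scipy, OpenCV 4.12 (cv2) and the standard library are available. Lean on these libraries where they do the work, as an engineer would, in place of code of your own. Each camera call takes 0.05 s, during which the arm holds its last target. There are 200 camera calls.

## Working session

There is one attempt and no reset: what is moved stays moved. The work goes in short steps, Python scripts to look and compute and a tool call to move; the robot and the scene stay as the last step left them, time stands still between calls to the robot, and variables do not carry over. Pictures are saved under pics/ and viewed, at most 10 in all, crops included, and the job is handed in when it is done.

Besides the shell and the picture viewer there is one more tool, called after "Emit:" as name(argument=value, ...) on one line, values as JSON. move_arm: Moves the arm, as the interface text tells. Its arguments: {"type":"object","properties":{"rows":{"type":"array","items":{"type":"array","items":{"type":"number"}}},"newtons":{"type":"number"}},"required":["rows"]}

```bash
mkdir -p pics
cat > h.py <<'E'
import numpy as np, cv2
from cell import monitor, vision, workorder
def snap(n,f):
    im=vision.read_camera(n); cv2.imwrite('pics/'+f,im[:,:,::-1]); return im
def ray(n,u,v,T=None):
    c=vision.get_calibration(n);K=np.array(c['K']);k=c['k1']
    T=np.array(c['T']) if T is None else T
    d=np.array([(u-K[0,2])/K[0,0],(v-K[1,2])/K[1,1]]);s=d.copy()
    for _ in range(30): s=d/(1+k*(s@s))
    return T[:3,3],T[:3,:3]@np.array([s[0],-s[1],-1])
def at(n,u,v,z,T=None):
    o,d=ray(n,u,v,T); return np.round(o+d*(z-o[2])/d[2],4)
E
python3 - <<'E'
from h import *
a=snap('scene','s0.png');b=snap('top','t0.png')
for n in('scene','top'):
    im=cv2.imread('pics/%s0.png'%n[0]);cv2.imwrite('pics/%s0b.png'%n[0],cv2.resize(im,(800,600),interpolation=cv2.INTER_CUBIC))
    print(vision.get_calibration(n))
print(monitor.observe())
E
```

```text
{'K': array([[468.02235336,   0.        , 255.39783408],
       [  0.        , 468.02235336, 193.79023693],
       [  0.        ,   0.        ,   1.        ]]), 'k1': -0.15068043031629252, 'T': array([[ 0.76975873, -0.4835163 ,  0.41675351,  1.18814099],
       [ 0.63828539,  0.59115485, -0.49307983, -0.83998763],
       [-0.00795373,  0.64556018,  0.76366799,  1.40340831],
       [ 0.        ,  0.        ,  0.        ,  1.        ]])}
{'K': array([[417.50196481,   0.        , 248.42989103],
       [  0.        , 417.50196481, 189.16458824],
       [  0.        ,   0.        ,   1.        ]]), 'k1': -0.14759098955976888, 'T': array([[-0.02026055,  0.99172428, -0.12677723,  0.32013162],
       [-0.99957972, -0.02272233, -0.01800205, -0.03785769],
       [-0.02073375,  0.12635922,  0.99176785,  1.56311333],
       [ 0.        ,  0.        ,  0.        ,  1.        ]])}
{'time': 0.1, 'qpos': array([-1.37501712e+00,  3.42674012e-01,  1.52490466e+00, -1.23066187e-06,
        1.27539359e+00, -1.46009151e-01]), 'qvel': array([-0.00070458, -0.00104505, -0.00409922,  0.00014499, -0.00040049,
       -0.00057   ]), 'joint_efforts': array([ 2.54863247e-03, -4.32007456e+01, -2.44692492e+01,  7.21649034e-02,
        5.26520493e-02, -3.55008660e-05]), 'tool_pos': array([ 0.17590313, -0.49423074,  0.19260948]), 'tool_rot': array([-3.14022756e+00, -1.99555615e-04,  3.41788578e-01]), 'contact_force': array([0.35813271, 0.93248819, 0.83269936]), 'torque': array([-1.95349576e-05,  2.62155578e-02,  1.20542389e-02]), 'grip_force': 0.0, 'opening': 0.09210564575782992}
```

View pics/s0b.png

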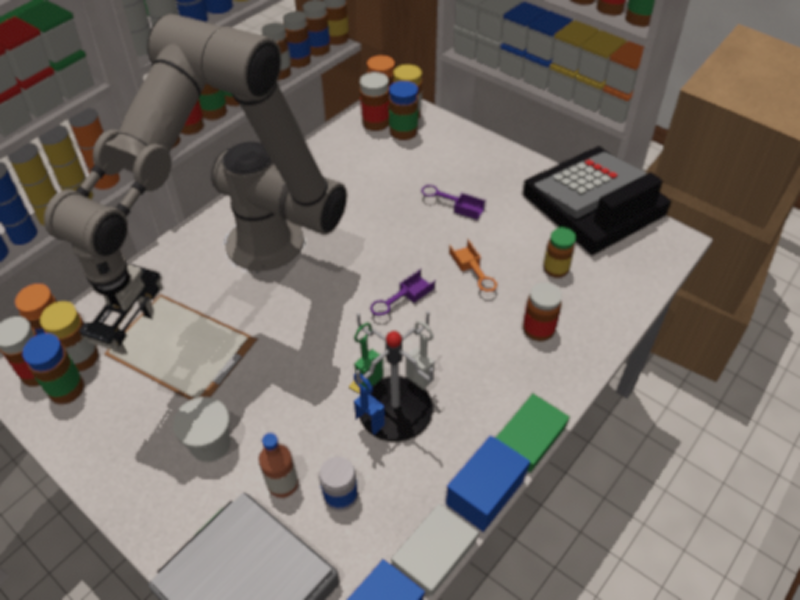

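View pics/t0b.png

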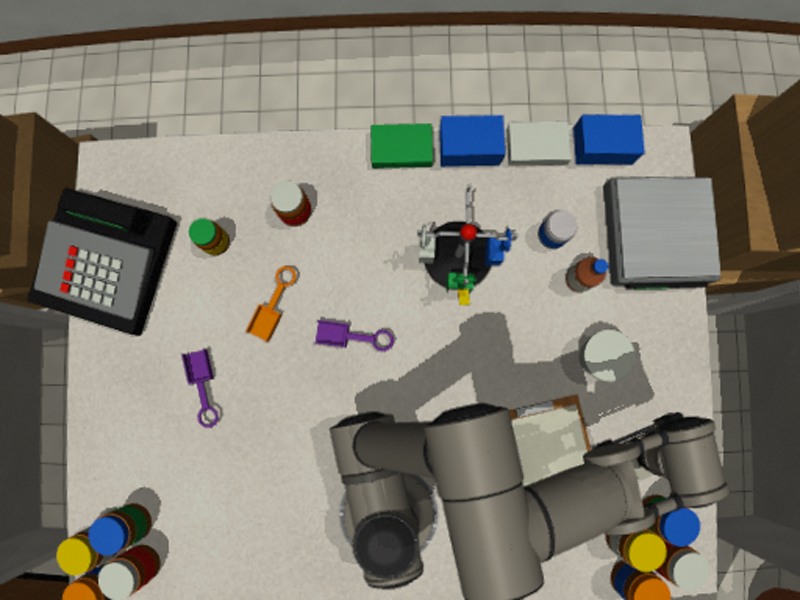

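Scoop-shaped candidates in the 800x600 top view are orange at (270,303), purple at (355,335), purple at (202,387), and the hanging white, green and blue scoops at the carousel (468,235). I choose the orange one. The empty hook points up (away from the robot) at about (470,190). The pointer is at (464,297), under the green scoop, so the carousel needs about a half turn. Next I take a close crop to check.

Run:
```python
import cv2,numpy as np
im=cv2.imread('pics/t0.png')
a=cv2.resize(im[160:225,150:210],None,fx=6.5,fy=6.5,interpolation=cv2.INTER_CUBIC)  # scoop u0=150 v0=160
b=cv2.resize(im[112:202,258:338],None,fx=4.7,fy=4.7,interpolation=cv2.INTER_CUBIC)
print(a.shape,b.shape)
c=np.zeros((430,770,3),np.uint8);c[:a.shape[0],:a.shape[1]]=a;c[:b.shape[0],392:392+b.shape[1]]=b
cv2.imwrite('pics/crop1.png',c)
```

```text
(422, 390, 3) (423, 376, 3)
```

View pics/crop1.png

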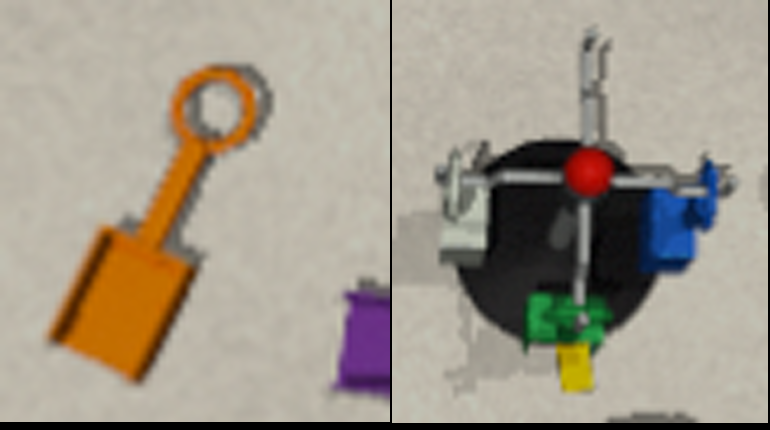

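The crop confirms the orange scoop: ring at crop (215,108), bowl end at (97,362). On the carousel the ball is at (588,171), the empty prong tip at (592,33) and the pointer tip at (577,390).

Run:
```python
from h import *
A=lambda x,y:(150+x/6.5,160+y/6.5)
B=lambda x,y:(258+(x-392)/4.7,112+y/4.7)
eye=at('top',*A(215,108),.028); hs=at('top',*A(152,236),.028); be=at('top',*A(97,362),.02)
print('eye',eye,'handle',hs,'bowlend',be)
d=eye-be;print(np.linalg.norm(d),'yaw',np.arctan2(d[1],d[0]), np.arctan2(*(eye-hs)[1::-1]))
ball=at('top',*B(588,171),.277);pt=at('top',*B(577,390),.008);pr=at('top',*B(592,33),.255)
g=at('top',*B(581,322),.255);w=at('top',*B(442,174),.255);bl=at('top',*B(730,184),.255)
print('ball',ball,'ptr',pt,'prong',pr,'g',g,'w',w,'b',bl)
print('ball scene',at('scene',393/800*512,340/600*384,.277))
S=lambda u,v:(u*.64,v*.64)
for n,u,v,z in [('jam',287,196,.13),('honey',203,232,.12),('tin',558,224,.11),('sauce',600,266,.19),('tub',608,354,.1),('purple',380,338,.02)]: print(n,at('top',*S(u,v),z))
```

```text
eye [0.5694 0.234  0.028 ] handle [0.4959 0.2706 0.028 ] bowlend [0.4246 0.3042 0.02  ]
0.16111821746779603 yaw -0.4514192024377509 -0.46201362352690023
ball [ 0.6103 -0.1786  0.277 ] ptr [ 0.4928 -0.1926  0.008 ] prong [ 0.7126 -0.1877  0.255 ] g [ 0.5114 -0.1723  0.255 ] w [ 0.6154 -0.0814  0.255 ] b [ 0.6042 -0.2778  0.255 ]
ball scene [ 0.6245 -0.1927  0.277 ]
jam [0.7377 0.2145 0.13  ]
honey [0.662 0.412 0.12 ]
tin [ 0.6624 -0.4043  0.11  ]
sauce [ 0.5494 -0.4708  0.19  ]
tub [ 0.3626 -0.5058  0.1   ]
purple [0.4166 0.0116 0.02  ]
```

Emit:
move_arm(rows=[[0, 0, 35, 0, 1], [0, 0, 35, 0, 1], [0, 0, 35, 0, 1], [0, 0, 35, 0, 1], [0, 25, 0, 0, 1], [25, 25, 0, 0, 1], [35, 25, 0, 0, 1], [35, 25, 0, 0, 1], [35, 25, 0, 0, 1], [35, 25, 0, 0, 1], [35, 25, 0, -0.1, 1], [35, 25, 0, -0.1, 1]], newtons=20)

```text
time: 1.3
tool_pos: [0.4121, -0.2933, 0.333]
tool_rot: [-3.141, 0.0, 0.138]
contact_force: [0.4, -1.8, -0.0]
opening: 0.0019
grip_force: 0.0
```

Emit:
move_arm(rows=[[35, 25, 0, -0.1, 1], [35, 25, 0, 0, 1], [35, 25, 0, 0, 1], [35, 25, 0, 0, 1], [35, 25, 0, 0, 1], [35, 25, 0, 0, 1], [35, 20, 0, 0, 1], [30, 0, 0, 0, 1], [0, 0, 0, 0, 1], [0, 0, 0, 0, 1]])

```text
time: 2.3
tool_pos: [0.6859, -0.1246, 0.3313]
tool_rot: [-3.141, 0.003, 0.042]
contact_force: [-0.7, -1.3, 1.2]
opening: 0.0006
grip_force: 0.0
```

Emit:
move_arm(rows=[[2, 9, -32, 0, 1], [0, 0, -32, 0, 1], [0, 0, -32, 0, 1], [0, 0, 0, 0, 1], [11, -16, 0, 0, 1], [8, -18, 0, 0, 1], [4, -20, 0, 0, 1], [0, -20, 0, 0, 1], [-4, -20, 0, 0, 1], [-8, -18, 0, 0, 1], [-11, -17, 0, 0, 1], [0, 0, 0, 0, 1]])

```text
time: 3.5
tool_pos: [0.6859, -0.248, 0.2379]
tool_rot: [3.141, 0.0, 0.038]
contact_force: [-0.4, 0.4, -0.1]
opening: 0.0004
grip_force: 0.0
```

Emit:
move_arm(rows=[[-14, -11, 0, 0, 1], [-17, -11, 0, 0, 1], [-19, -7, 0, 0, 1], [-19, -3, 0, 0, 1], [-20, 0, 0, 0, 1], [-19, 5, 0, 0, 1], [-18, 8, 0, 0, 1], [-16, 12, 0, 0, 1], [-14, 14, 0, 0, 1], [-7, 11, 0, 0, 1], [0, 0, 0, 0, 1], [0, 0, 0, 0, 1]])

```text
time: 4.7
tool_pos: [0.5252, -0.2265, 0.2378]
tool_rot: [3.141, -0.001, 0.042]
contact_force: [-0.7, -0.0, 0.6]
opening: 0.0005
grip_force: 0.0
```

Run:
```python
from h import *
im=snap('top','t1.png')[:,:,::-1];im2=snap('scene','s1.png')[:,:,::-1]
r=lambda x,f:cv2.resize(x,None,fx=f,fy=f,interpolation=cv2.INTER_CUBIC)
a=r(im[100:210,250:350],4); b=r(im2[190:290,200:300],4) 
c=np.zeros((440,800,3),np.uint8);c[:,:400]=a;c[:400,400:]=b;cv2.imwrite('pics/c1.png',c)
print(monitor.observe()['tool_pos'])
```

```text
[ 0.52536525 -0.22700215  0.23727855]
```

View pics/c1.png

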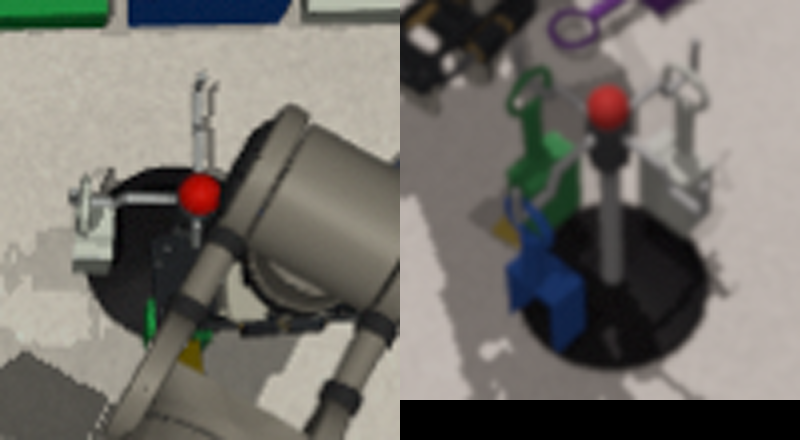

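```bash
cat >> h.py <<'E'
def proj(n,p):
    c=vision.get_calibration(n);K=np.array(c['K']);q=np.linalg.inv(np.array(c['T']))@np.r_[p,1]
    s=np.array([q[0],-q[1]])/-q[2];s=s*(1+c['k1']*(s@s));return K[:2,:2]@s+K[:2,2]
E
python3 - <<'E'
from h import *
for nm,p in dict(ball=(.611,-.18,.277),e1=(.711,-.186,.255),e0=(.711,-.186,.215),b=(.605,-.28,.255),g=(.511,-.174,.255),w=(.617,-.08,.255),base=(.611,-.18,0.01),tool=(.525,-.227,.237)).items():
    s=proj('scene',p);t=proj('top',p)
    print(nm,'scenecrop',(s-[200,190])*4+[400,0],'topcrop',(t-[250,100])*4)
E
```

```text
ball scenecrop [603.16648078  91.21406902] topcrop [200.58323728 192.57169266]
e1 scenecrop [700.84242517 181.00305675] topcrop [200.20402383  78.0578092 ]
e0 scenecrop [699.52823164 211.14967686] topcrop [195.38415697  91.96652055]
b scenecrop [511.41807778 186.98123471] topcrop [322.33435084 203.54816488]
g scenecrop [512.1500214   40.63890399] topcrop [195.00168817 322.43750571]
w scenecrop [690.16645223  35.18773998] topcrop [ 72.72795826 194.12709262]
base scenecrop [607.94720245 278.87831662] topcrop [171.91066561 255.66315444]
tool scenecrop [481.71023362 104.21110192] topcrop [257.85843548 307.03572213]
```

The carousel has not turned: the empty hook is still at the top (203,80) of the top crop. I need to see where the fingers are relative to the prongs.

Run:
```python
from h import *
im=cv2.imread('pics/s1.png');w=snap('wrist','w1.png')[:,:,::-1]
r=lambda x,f:cv2.resize(x,None,fx=f,fy=f,interpolation=cv2.INTER_CUBIC)
a=r(im[140:290,170:290],4)
b=r(w,320/512)
c=np.zeros((600,800,3),np.uint8);c[:,:480]=a;c[:b.shape[0],480:]=b;cv2.imwrite('pics/c2.png',c)
print(vision.get_calibration('wrist'))
A=[];B=[]
for n,u,v in(('top',300,148.6),('scene',252.2,216.9)):
    o,d=ray(n,u,v);d/=np.linalg.norm(d);P=np.eye(3)-np.outer(d,d);A.append(P);B.append(P@o)
x=np.linalg.solve(sum(A),sum(B));print(x,[np.linalg.norm(P@x-b) for P,b in zip(A,B)])
for p in((.525,-.227,.237),(.525,-.227,.30)): print((proj('scene',p)-[170,140])*4)
```

```text
{'K': array([[293.12510904,   0.        , 250.81060792],
       [  0.        , 293.12510904, 188.03665629],
       [  0.        ,   0.        ,   1.        ]]), 'k1': -0.041634457158400535, 'mount': array([[ 9.79725283e-04,  9.68953617e-01,  2.47240627e-01,
         6.57538240e-02],
       [ 9.99999052e-01, -1.18843137e-03,  6.94912188e-04,
        -4.86548539e-04],
       [ 9.67166196e-04,  2.47239712e-01, -9.68953863e-01,
        -1.91877632e-01],
       [ 0.00000000e+00,  0.00000000e+00,  0.00000000e+00,
         1.00000000e+00]])}
[ 0.61458233 -0.18032351  0.25937752] [np.float64(0.001535837950304537), np.float64(0.0015358379503046613)]
[201.71023362 304.21110192]
[196.28510686 253.72595865]
```

View pics/c2.png

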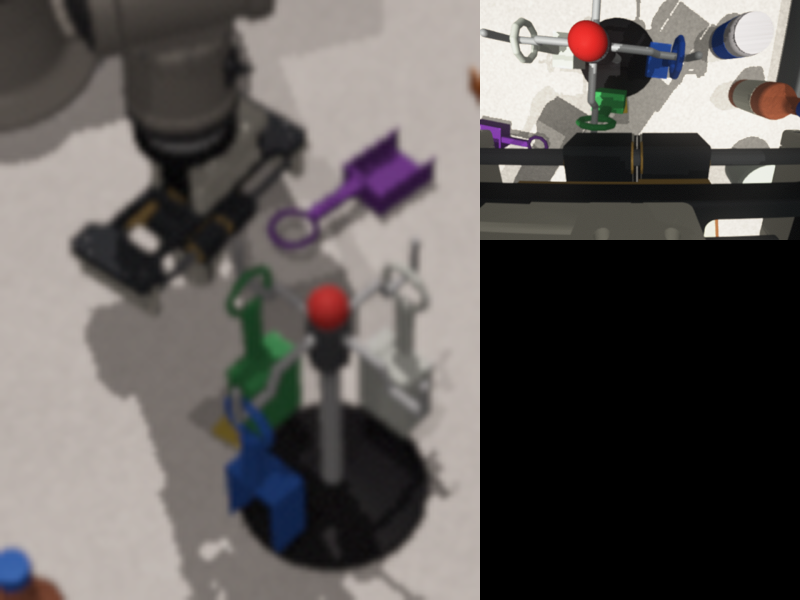

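```bash
cat >> h.py <<'E'
from scipy.spatial.transform import Rotation as Ro
def wT():
    s=monitor.observe();T=np.eye(4);T[:3,:3]=Ro.from_euler('xyz',s['tool_rot']).as_matrix();T[:3,3]=s['tool_pos']
    return T@np.array(vision.get_calibration('wrist')['mount'])
E
python3 - <<'E'
from h import *
W=lambda x,y:((x-480)*1.6,y*1.6)
T=wT();print(monitor.observe()['time'],T[:3,3])
for n,p,z in(('ball',(588,42),.263),('basecentreish',(617,57),.012),('pointer',(625,103),.005),('wprong',(517,38),.235),('gprong',(596,120),.22),('bluering',(678,55),.2),('purple eye',(538,143),.028)):
    print(n,at('wrist',*W(*p),z,T))
print('top ball',at('top',300,148.6,.263))
# finger tips in top: 
for p in((.525,-.227,.237),): print(proj('top',p))
s=cv2.imread('pics/s1.png');cv2.imwrite('pics/c3.png',cv2.resize(s[170:230,180:260],None,fx=9,fy=9,interpolation=cv2.INTER_LANCZOS4))
print((proj('scene',(.525,-.227,.237))-[180,170])*9)
print((proj('scene',(.525,-.227,.30))-[180,170])*9)
E
```

```text
4.85 [ 0.59099116 -0.22380888  0.42898916]
ball [ 0.6134 -0.181   0.263 ]
basecentreish [ 0.6187 -0.1793  0.012 ]
pointer [ 0.5168 -0.1991  0.005 ]
wprong [ 0.6191 -0.1015  0.235 ]
gprong [ 0.5326 -0.1778  0.22  ]
bluering [ 0.6117 -0.272   0.2   ]
purple eye [0.4163 0.0039 0.028 ]
top ball [ 0.6127 -0.181   0.263 ]
[314.46460887 176.75893053]
[363.84802565 414.47497931]
[351.64149044 300.88340696]
```

View pics/c3.png

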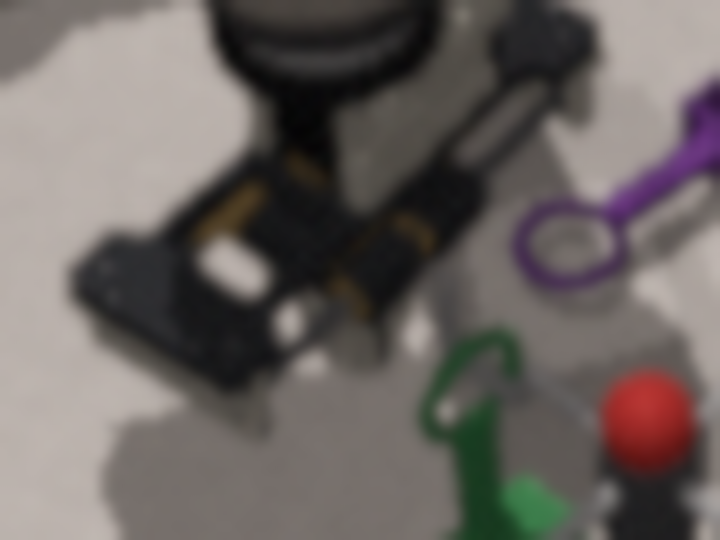

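Emit:
move_arm(rows=[[-7, 0, -8, 0, 1], [0, 0, -7, 0, 1], [-3, 10, 0, 0, 1], [-2, 10, 0, 0, 1], [-1, 10, 0, 0, 1], [0, 10, 0, 0, 1], [0, 10, 0, 0, 1], [1, 10, 0, 0, 1], [2, 10, 0, 0, 1]])

```text
time: 5.75
tool_pos: [0.5151, -0.1557, 0.2224]
tool_rot: [3.141, -0.0, 0.042]
contact_force: [-0.7, 0.1, -0.2]
opening: 0.0006
grip_force: 0.0
```

```bash
cat > g.py <<'E'
from h import *
def cents(f):
    im=cv2.imread('pics/'+f)[100:220,250:350].astype(int);b,g,r=im[...,0],im[...,1],im[...,2]
    for n,m in(('green',(g>1.6*r)&(g>1.3*b)&(g>60)),('blue',(b>1.8*r)&(b>1.3*g)&(b>60))):
        m=m.copy();m[:20]=0
        v,u=np.nonzero(m);print(f,n,len(u),u.mean()+250 if len(u) else 0,v.mean()+100 if len(u) else 0)
E
python3 - <<'E'
from g import *
snap('top','t2.png')
for f in('t0.png','t1.png','t2.png'):cents(f)
E
```

```text
t0.png green 156 294.02564102564105 179.4871794871795
t0.png blue 249 321.8835341365462 158.01606425702812
t1.png green 31 290.64516129032256 180.38709677419354
t1.png blue 0 0 0
t2.png green 0 0 0
t2.png blue 43 342.1860465116279 150.0
```

Run:
```python
from h import *
s=snap('scene','s2.png')[:,:,::-1];w=snap('wrist','w2.png')[:,:,::-1]
r=lambda x,f:cv2.resize(x,None,fx=f,fy=f,interpolation=cv2.INTER_CUBIC)
c=np.zeros((520,800,3),np.uint8);a=r(s[160:290,190:280],4);c[:520,:360]=a;b=r(w[0:300,100:420],440/320);c[:b.shape[0],360:]=b
cv2.imwrite('pics/c4.png',c)
```

```text
(no output)
```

View pics/c4.png

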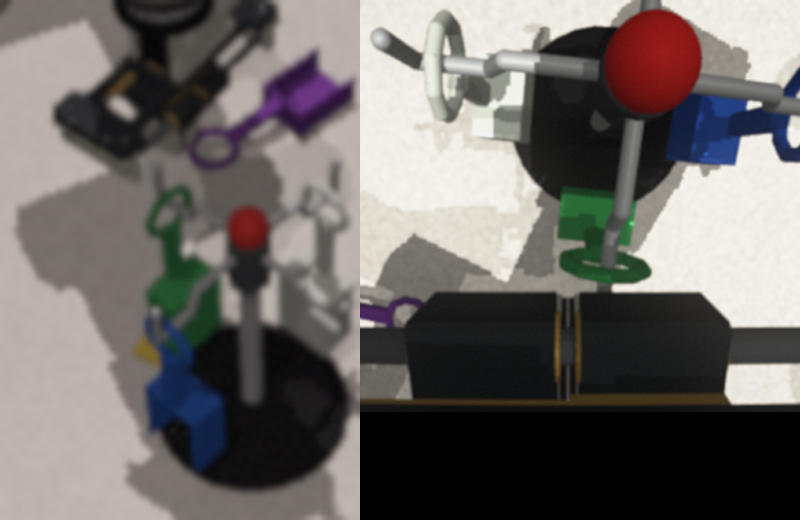

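```bash
cat >> h.py <<'E'
def tri(*obs):
    A=[];B=[]
    for n,u,v,T in obs:
        o,d=ray(n,u,v,T);d=d/np.linalg.norm(d);P=np.eye(3)-np.outer(d,d);A.append(P);B.append(P@o)
    x=np.linalg.solve(sum(A),sum(B));return np.round(x,4),[round(float(np.linalg.norm(P@x-b)),4) for P,b in zip(A,B)]
E
python3 - <<'E'
from h import *
T=wT()
W=lambda x,y:((x-360)/1.375+100,y/1.375)
S=lambda x,y:(190+x/4,160+y/4)
print('prong',tri(('scene',*S(335,163),None),('top',268.3,148.8,None)),tri(('scene',*S(335,163),None),('wrist',*W(378,38),T)))
print('ball',tri(('scene',*S(249,228),None),('wrist',*W(653,63),T)),tri(('top',300,148.6,None),('wrist',*W(653,63),T)))
# green prong in scene (158,165)
print('gprong z=.255',at('scene',*S(158,165),.255))
s=monitor.observe();print(s['tool_pos'],s['opening'],s['time'])
for z in(.222,.242,.262):print(z,(proj('scene',(s['tool_pos'][0],s['tool_pos'][1],z))-[190,160])*4)
# wrist crop px for tool-frame finger points
C=np.linalg.inv(vision.get_calibration('wrist')['mount'])
K=np.array(vision.get_calibration('wrist')['K'])
for p in((0,0,0),(.0095,0,0),(.0095,0,-.02),(.0095,.02,0),(.0095,.02,-.03),(.0095,0,-.04),(-.0095,0,0)):
    q=C@np.r_[p,1];u=K[0,2]+K[0,0]*q[0]/-q[2];v=K[1,2]+K[1,1]*-q[1]/-q[2];print(p,(u-100)*1.375+360,v*1.375)
E
```

```text
prong (array([ 0.6194, -0.0794,  0.246 ]), [0.0018, 0.0018]) (array([ 0.6218, -0.0791,  0.2485]), [0.0004, 0.0004])
ball (array([ 0.6154, -0.1806,  0.2601]), [0.0012, 0.0012]) (array([ 0.6139, -0.1814,  0.26  ]), [0.0006, 0.0006])
gprong z=.255 [ 0.5176 -0.1744  0.255 ]
[ 0.51523754 -0.15600417  0.22233164] 0.00035795582795940354 5.9
0.222 [172.9436059  175.75447598]
0.242 [171.84269877 160.10956697]
0.262 [170.7211151  144.14243114]
(0, 0, 0) 568.5771410085924 290.9934721342393
(0.0095, 0, 0) 568.610164679724 272.80853715863424
(0.0095, 0, -0.02) 568.700742020744 285.38425201648596
(0.0095, 0.02, 0) 608.952272191455 272.85746618428254
(0.0095, 0.02, -0.03) 615.9638883598446 292.80137736922813
(0.0095, 0, -0.04) 568.8131148573586 300.98604309495494
(-0.0095, 0, 0) 568.5448758229498 308.7607367290792
```

Wrist and scene views both show the shut tool already past the green prong, which hasn't moved. The real fingertips therefore pass above the prongs at this height. I'll work lower, from the near side only, and push in strokes from right to left.

Emit:
move_arm(rows=[[0, 0, 30, 0, 1], [-10, -10, 15, 0, 1], [0, -35, 0, 0, 1], [0, -35, 0, 0, 1], [0, -25, 0, 0, 1], [0, 0, -25, 0, 1], [0, 0, -25, 0, 1], [0, 0, -25, 0, 1], [0, 0, 0, 0, 1], [0, 10, 0, 0, 1], [0, 10, 0, 0, 1], [0, 10, 0, 0, 1]])

```text
time: 7.1
tool_pos: [0.5057, -0.2309, 0.1938]
tool_rot: [3.14, -0.002, 0.042]
contact_force: [-0.2, 0.2, -0.1]
opening: 0.0004
grip_force: 0.0
```

Emit:
move_arm(rows=[[0, 10, 0, 0, 1], [0, 10, 0, 0, 1], [0, 10, 0, 0, 1], [0, 10, 0, 0, 1], [0, 10, 0, 0, 1], [0, 10, 0, 0, 1]])

```text
time: 7.7
tool_pos: [0.5049, -0.1709, 0.1923]
tool_rot: [3.141, 0.0, 0.042]
contact_force: [-0.4, -1.0, 0.1]
opening: 0.0004
grip_force: 0.3
```

Run:
```python
from g import *
snap('top','t3.png');snap('scene','s3.png')
d=np.abs(cv2.imread('pics/s3.png').astype(int)-cv2.imread('pics/s2.png')).sum(2)
print((d[230:290,220:280]>60).sum(), (d[160:230,190:230]>60).sum())
cents('t3.png');print(monitor.observe()['contact_force'])
```

```text
969 976
t3.png green 0 0 0
t3.png blue 38 343.9736842105263 151.10526315789474
[0.07089316 0.52084352 0.16587082]
```

Emit:
move_arm(rows=[[1, 10, 0, 0, 1], [2, 10, 0, 0, 1], [3, 10, 0, 0, 1], [5, 10, 0, 0, 1], [6, 9, 0, 0, 1], [8, 8, 0, 0, 1], [8, 7, 0, 0, 1], [0, 0, 0, 0, 1]])

```text
time: 8.6
tool_pos: [0.5394, -0.1061, 0.1922]
tool_rot: [-3.141, -0.001, 0.043]
contact_force: [0.5, -0.1, 0.4]
opening: 0.0003
grip_force: 0.0
```

Run:
```python
from h import *
s=snap('scene','s4.png')[:,:,::-1];w=snap('wrist','w4.png')[:,:,::-1]
r=lambda x,f:cv2.resize(x,None,fx=f,fy=f,interpolation=cv2.INTER_CUBIC)
c=np.zeros((520,800,3),np.uint8);a=r(s[160:290,190:280],4);c[:520,:360]=a;b=r(w[0:300,100:420],440/320);c[:b.shape[0],360:]=b
cv2.imwrite('pics/c5.png',c)
```

```text
(no output)
```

View pics/c5.png

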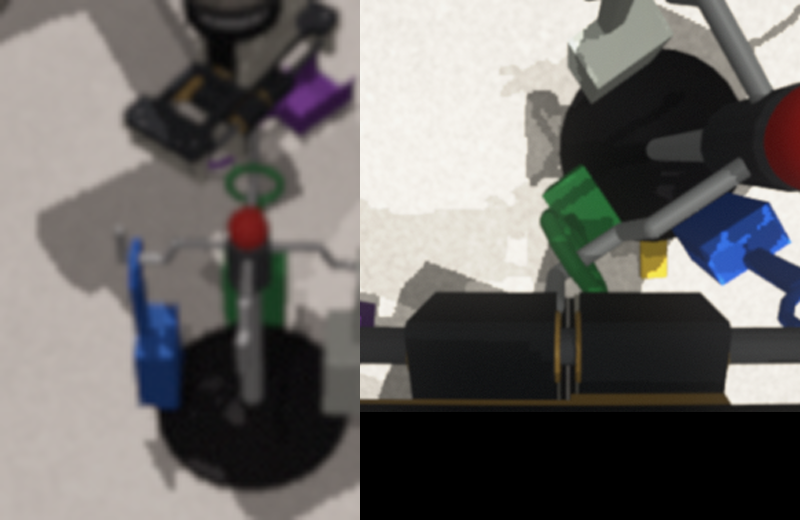

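Stroke 1 worked. The rotor is about 45° clockwise, with green now at the left of the fingers (565,280), blue at the right and the pointer at (655,260). Stroke 2 pushes the blue one.

Emit:
move_arm(rows=[[-30, 0, 20, 0, 1], [-40, 0, 20, 0, 1], [0, -40, 20, 0.1, 1], [0, -40, 0, 0.1, 1], [0, -40, 0, 0.1, 1], [0, -40, 0, 0.1, 1], [0, -34, 0, 0.1, 1], [35, 0, 0, 0.1, 1], [35, 0, 0, 0.1, 1], [30, 0, 0, 0.1, 1], [0, 0, 0, 0, 1], [0, 0, 0, 0, 1]])

```text
time: 9.9
tool_pos: [0.5679, -0.3018, 0.2515]
tool_rot: [-3.141, 0.0, 0.841]
contact_force: [-0.1, -0.4, -0.5]
opening: 0.0001
grip_force: 0.0
```

Emit:
move_arm(rows=[[0, 0, -30, 0, 1], [0, 0, -30, 0, 1], [0, 0, 0, 0, 1], [-4, 8, 0, 0, 1], [-8, 7, 0, 0, 1], [-8, 7, 0, 0, 1], [-9, 7, 0, 0, 1], [-8, 8, 0, 0, 1], [-7, 9, 0, 0, 1], [-7, 9, 0, -0.1, 1], [-5, 9, 0, -0.1, 1], [-4, 9, 0, -0.1, 1]])

```text
time: 11.1
tool_pos: [0.5081, -0.2285, 0.1951]
tool_rot: [3.138, -0.002, 0.537]
contact_force: [-0.5, -1.0, 0.2]
opening: 0.0005
grip_force: 0.0
```

Emit:
move_arm(rows=[[-1, 10, 0, -0.1, 1], [-1, 10, 0, -0.1, 1], [0, 10, 0, -0.1, 1], [0, 10, 0, -0.1, 1], [1, 10, 0, -0.1, 1], [2, 10, 0, -0.1, 1], [4, 10, 0, -0.1, 1], [5, 10, 0, -0.1, 1], [6, 10, 0, -0.1, 1], [7, 9, 0, 0, 1], [8, 8, 0, 0, 1], [8, 7, 0, 0, 1]])

```text
time: 12.3
tool_pos: [0.5478, -0.1145, 0.1934]
tool_rot: [3.141, -0.002, -0.356]
contact_force: [0.4, -2.7, 2.5]
opening: 0.0005
grip_force: 1.5
```

Run:
```python
from h import *
s=snap('scene','s5.png')[:,:,::-1];w=snap('wrist','w5.png')[:,:,::-1]
r=lambda x,f:cv2.resize(x,None,fx=f,fy=f,interpolation=cv2.INTER_CUBIC)
c=np.zeros((520,800,3),np.uint8);a=r(s[160:290,190:280],4);c[:520,:360]=a;b=r(w[0:300,100:420],440/320);c[:b.shape[0],360:]=b
cv2.imwrite('pics/c6.png',c)
```

```text
(no output)
```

View pics/c6.png

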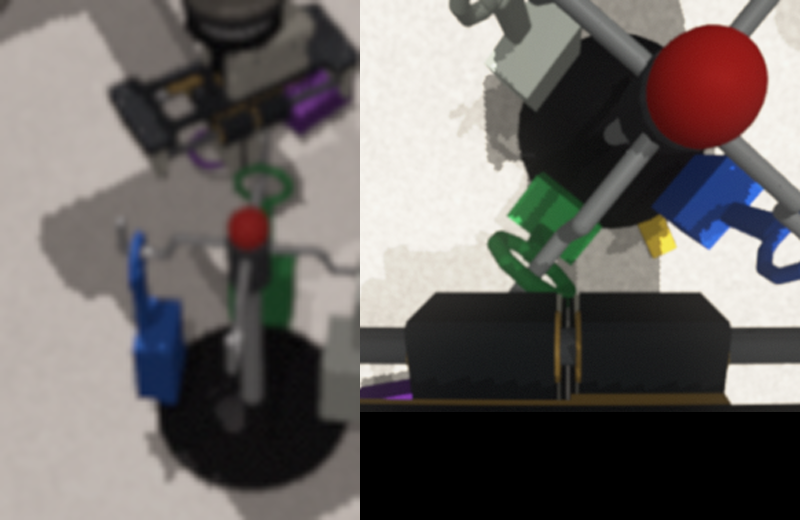

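Run:
```python
from h import *
T=wT();W=lambda x,y:((x-360)/1.375+100,y/1.375)
print('green seat elbow',at('wrist',*W(535,270),.217,T),'pointer',at('wrist',*W(660,252),.006,T),'ball',at('wrist',*W(706,87),.261,T))
print('white prong/blue arm elbow',at('wrist',*W(795,212),.215,T))
p=monitor.observe()['tool_pos'];print(p,monitor.observe()['contact_force'],monitor.observe()['qpos'])
for z in(.193,.213,.233,.253,.273,.293):print(z,(proj('scene',(p[0],p[1],z))-[190,160])*4)
s=cv2.imread('pics/s5.png');w=cv2.imread('pics/w5.png')
c=np.zeros((560,800,3),np.uint8)
a=cv2.resize(s[160:230,215:285],(400,400),interpolation=cv2.INTER_LANCZOS4);c[:400,:400]=a
b=cv2.resize(w[190:310,200:300],(400,480),interpolation=cv2.INTER_LANCZOS4);c[:480,400:]=b
cv2.imwrite('pics/c7.png',c)
# tool yaw vs finger axis check: project body ends
for y in(-.095,.095):
  R=Ro.from_euler('xyz',monitor.observe()['tool_rot']).as_matrix();print((proj('scene',p+R@[0,y,-.066])-[190,160])*4)
```

```text
green seat elbow [ 0.5696 -0.1066  0.217 ] pointer [ 0.4944 -0.1889  0.006 ] ball [ 0.6141 -0.1807  0.261 ]
white prong/blue arm elbow [ 0.5545 -0.2197  0.215 ]
[ 0.5481085  -0.11391748  0.19263143] [ 0.14443058 -0.52254138 -0.11727373] [-3.41960235e-01  4.05686574e-01  1.42870650e+00  2.30214872e-04
  1.30597979e+00  1.58485528e+00]
0.193 [237.90385828 186.76340806]
0.213 [237.47248625 171.52288448]
0.233 [237.03289263 155.97357423]
0.253 [236.5848691  140.10699829]
0.273 [236.12820174 123.91441016]
0.293 [235.66267089 107.3867884 ]
[337.65209969  90.67309212]
[131.06190392 182.18554639]
```

Emit:
move_arm(rows=[[-30, 0, 20, 0.1, 1], [-40, 0, 20, 0.1, 1], [-40, -20, 0, 0.1, 1], [-18, -16, 0, 0.1, 1], [0, 0, -40, 0, 1], [0, 0, -40, 0, 1], [0, 0, -40, 0, 1], [0, 0, -40, 0, 1], [0, 0, -30, 0, 1], [0, 0, 0, 0, 1], [0, 0, 0, 0, 1]])

```text
time: 13.5
tool_pos: [0.4191, -0.1509, 0.0427]
tool_rot: [-3.141, 0.0, 0.042]
contact_force: [0.5, 0.5, -0.1]
opening: 0.0003
grip_force: 0.0
```

Emit:
move_arm(rows=[[0, 0, -10, 0, 1], [0, 0, -8, 0, 1], [0, 0, -5, 0, 1], [0, 0, -5, 0, 1], [0, 0, -5, 0, 1], [0, 0, -3, 0, 1], [0, 0, -2, 0, 1], [0, 0, 0, 0, 1]])

```text
time: 14.3
tool_pos: [0.4189, -0.1506, 0.004]
tool_rot: [-3.141, 0.0, 0.042]
contact_force: [-1.1, 0.8, -0.1]
opening: 0.0003
grip_force: 0.0
```

Emit:
move_arm(rows=[[0, 0, -2, 0, 1], [0, 0, -2, 0, 1], [0, 0, -1, 0, 1], [0, 0, 0, 0, 1]])

```text
time: 14.7
tool_pos: [0.4189, -0.1506, -0.0009]
tool_rot: [-3.142, 0.0, 0.042]
contact_force: [0.2, -0.7, -0.0]
opening: 0.0004
grip_force: 0.0
```

Run:
```python
from h import *
print(monitor.observe()['tool_pos'],monitor.observe()['contact_force'])
w=snap('wrist','w6.png').astype(int);g=w.mean(2)
# rows of brightness around finger location u 235..265, v 190..300
for v in range(186,300,4): print(v,' '.join('%3d'%x for x in g[v,228:274:3]))
print(w[240,228:274:3].tolist())
```

```text
[ 0.41891829 -0.15059095 -0.00087362] [ 0.20440566 -0.68523995 -0.01593114]
186 107 107 108 104 105 107 112 111 110 106 105 108 110 110 108 107
190 110 107 105 106 105 109 111 111 107 105 110 110 108 111 109 109
194 108 110 110 109 109 111 108 109 107 107 110 111 109 108 110 112
198 107 110 111 110 112 109 106 105 109 112 113 111 110 110 108 108
202 107 109 110 110 108 104 104 112 129 134 146 143 141 143 146 142
206 108 103 107 111 109 108 110 107 106 123 145 144 142 146 149 144
210 105 101 100 102 104 107 109 104 102 124 138 137 135 139 143 142
214  25  23  22  22  23  68  94 103 101 107  93  23  24  25  24  26
218  21  22  23  20  23  62  57  28  37  45  72  22  22  22  21  21
222  22  20  21  19  19  60  54  29  37  39  71  22  20  21  19  21
226  19  18  21  20  18  48  47  29  38  34  57  20  21  21  21  20
230  22  21  18  17  21  57  37  28  38  27  54  23  19  21  19  19
234  22  23  22  19  24  66  35  27  43  22  55  27  23  21  21  22
238  23  23  24  25  25  71  34  29  34  27  57  29  25  24  22  24
242  25  25  27  25  30  75  43  40  41  35  60  34  27  26  26  26
246 
[... 473 characters left out ...]
74  19  18  18  19  22  53  27  35  48  20  56  28  23  24  23  24
278  18  19  19  18  18  41  26  32  45  17  49  20  19  18  18  19
282  18  19  18  19  19  37  27  33  46  17  44  18  18  18  18  22
286  19  17  18  17  17  37  25  33  48  34  46  31  35  34  34  34
290  29  29  28  29  30  40  37  38  52  48  48  49  47  48  49  49
294  38  37  37  35  37  37  36  36  36  37  37  37  39  37  37  37
298  14  14  13  15  13  14  15  16  15  17  13  13  13  14  15  16
[[23, 25, 25], [23, 25, 26], [25, 25, 26], [26, 28, 29], [29, 27, 27], [101, 78, 39], [47, 44, 36], [36, 37, 38], [37, 37, 37], [34, 34, 33], [80, 63, 33], [36, 30, 26], [27, 28, 28], [24, 25, 27], [24, 25, 25], [24, 25, 25]]
```

Emit:
move_arm(rows=[[0, 0, -3, 0, 1], [0, 0, -3, 0, 1], [0, 0, -3, 0, 1], [0, 0, 0, 0, 1]])

```text
time: 15.15
tool_pos: [0.4187, -0.1505, -0.0102]
tool_rot: [-3.141, 0.001, 0.042]
contact_force: [-1.2, -0.1, -1.3]
opening: 0.0007
grip_force: 0.0
```

Emit:
move_arm(rows=[[0, 0, -3, 0, 1], [0, 0, -3, 0, 1], [0, 0, -3, 0, 1], [0, 0, 0, 0, 1]])

```text
time: 15.55
tool_pos: [0.4187, -0.1505, -0.0192]
tool_rot: [-3.141, 0.001, 0.042]
contact_force: [0.2, 0.3, 0.2]
opening: 0.0003
grip_force: 0.0
```

Emit:
move_arm(rows=[[0, 0, -3, 0, 1], [0, 0, -3, 0, 1], [0, 0, -2, 0, 1], [0, 0, 0, 0, 1]])

```text
time: 15.95
tool_pos: [0.4188, -0.1505, -0.0271]
tool_rot: [-3.141, 0.001, 0.042]
contact_force: [-0.3, -0.5, -1.0]
opening: 0.0005
grip_force: 0.0
```

Emit:
move_arm(rows=[[0, 0, -2, 0, 1], [0, 0, -2, 0, 1], [0, 0, -2, 0, 1], [0, 0, 0, 0, 1]])

```text
time: 16.35
tool_pos: [0.4188, -0.1505, -0.033]
tool_rot: [-3.141, 0.0, 0.042]
contact_force: [0.0, 0.1, -0.6]
opening: 0.0003
grip_force: 0.0
```

Run:
```python
from h import *
T=wT();print(T[:3,3])
w=snap('wrist','w7.png').astype(int);t=snap('top','t7.png');s=snap('scene','s7.png')
def yel(im):
    r,g,b=[im[...,i].astype(int) for i in range(3)];m=((r>1.8*b)&(g>1.4*b)&(r>60)&(g>.7*r)).astype(np.uint8)
    n,l,st,c=cv2.connectedComponentsWithStats(m);return [(st[i].tolist(),c[i].round(1).tolist()) for i in range(1,n) if st[i,4]>12]
print(yel(w))
for st,c in yel(w):
    if st[4]>100:print(at('wrist',*c,.006,T),at('wrist',*c,.006+0,T+np.array([[0]*4,[0]*4,[0,0,0,.04],[0]*4])))
print('top',[(x,at('top',*x[1],.006)) for x in yel(t) if 230<x[1][0]<330 and 170<x[1][1]<220])
```

```text
[ 0.48459952 -0.14734225  0.15883112]
[([314, 15, 56, 87, 4493], [341.7, 58.4]), ([241, 227, 5, 51, 209], [243.1, 251.9]), ([257, 227, 4, 51, 181], [258.3, 252.8]), ([63, 287, 305, 7, 1112], [263.3, 290.6])]
[ 0.5128 -0.1904  0.006 ] [ 0.5202 -0.2017  0.006 ]
[ 0.4078 -0.146   0.006 ] [ 0.3877 -0.1457  0.006 ]
[ 0.4076 -0.1547  0.006 ] [ 0.3874 -0.1567  0.006 ]
[ 0.383  -0.1589  0.006 ] [ 0.3564 -0.162   0.006 ]
top [(([293, 185, 8, 10, 63], [296.8, 189.5]), array([ 0.5137, -0.1914,  0.006 ]))]
```

Emit:
move_arm(rows=[[0, 0, 30, 0, -1], [0, 0, 30, 0, -1], [0, 0, 20, 0, -1], [0, 0, 0, 0, -1], [0, 0, 0, 0, -1], [0, 0, 0, 0, -1]])

```text
time: 17.1
tool_pos: [0.4183, -0.1502, 0.0463]
tool_rot: [-3.141, 0.002, 0.042]
contact_force: [0.1, 0.7, -0.4]
opening: 0.044
grip_force: 0.0
```

Run:
```python
from h import *
print(monitor.observe()['opening'],monitor.observe()['tool_pos'])
w=snap('wrist','w8.png');o=cv2.imread('pics/w7.png')[:,:,::-1]
for nm,im in(('shut',o),('open',w)):
    m=(im.astype(int).max(2)<60);print(nm)
    for v in range(100,384,14): 
        print('%3d '%v+''.join('#' if m[v,u] else '.' for u in range(0,512,5)))
```

```text
0.044012605004740475 [ 0.41827159 -0.15023785  0.04630069]
shut
100 .......................................................................................................
114 .......................................................................................................
128 .......................................................................................................
142 .......................................................................................................
156 .......................................................................................................
170 .......................................................................................................
184 .......................................................................................................
198 .......................................................................................................
212 .......................................................................................................
226 .............................####################.##########
[... 2804 characters left out ...]
####################################################
310 #######################################################################################################
324 #################............#######.............####.............#####################################
338 .....................................................................##################################
352 ......................................................................################...............##
366 .......................................................................################.............###
380 ........................................................................########################...####
```

Run:
```python
from h import *
w=cv2.imread('pics/w8.png')
c=cv2.resize(w[170:320,120:390],None,fx=2.9,fy=2.9,interpolation=cv2.INTER_CUBIC);print(c.shape)
cv2.imwrite('pics/c8.png',c)
```

```text
(435, 783, 3)
```

View pics/c8.png

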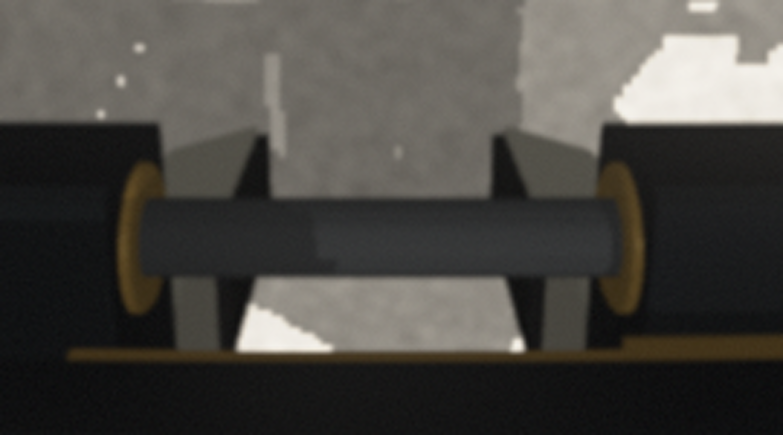

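The crop shows the finger tips at crop (266,135) and (492,135), 77 px apart in the full picture at 44 mm opening. That puts the tips about 35 mm behind the reported TCP, which explains the misses. Stroke 2 also ran at too large a radius. I'm redoing it with both corrections.

Emit:
move_arm(rows=[[0, 0, 50, 0, 1], [0, 0, 50, 0, 1], [0, -10, 50, 0.1, 1], [0, -30, 50, 0.1, 1], [30, -30, 15, 0.1, 1], [30, -30, 0, 0.1, 1], [30, -15, 0, 0.1, 1], [30, 0, 0, 0.1, 1], [22, 0, 0, 0, 1], [0, 0, 0, 0, 1], [0, 0, 0, 0, 1]])

```text
time: 18.25
tool_pos: [0.5606, -0.2609, 0.2523]
tool_rot: [-3.139, 0.001, 0.642]
contact_force: [-0.2, -0.4, 0.0]
opening: 0.0003
grip_force: 0.0
```

Emit:
move_arm(rows=[[0, 0, -20, 0, 1], [0, 0, -20, 0, 1], [0, 0, -16, 0, 1], [-16, 12, 0, -0.1, 1], [-13, 15, 0, -0.1, 1], [-10, 18, 0, -0.1, 1], [-6, 19, 0, -0.1, 1], [-2, 20, 0, -0.1, 1], [2, 20, 0, -0.1, 1], [6, 19, 0, -0.1, 1], [10, 18, 0, -0.1, 1], [9, 12, 0, 0, 1]])

```text
time: 19.45
tool_pos: [0.5401, -0.1074, 0.1983]
tool_rot: [3.141, 0.001, -0.159]
contact_force: [-1.0, -0.6, -1.0]
opening: 0.0009
grip_force: 0.6
```

Run:
```python
from h import *
T=wT();print(monitor.observe()['tool_pos'],monitor.observe()['contact_force'])
w=snap('wrist','w9.png').astype(int)
r,g,b=w[...,0],w[...,1],w[...,2]
for n,m in(('green',(g>1.4*r)&(g>1.2*b)&(g>40)),('blue',(b>1.5*r)&(b>1.3*g)&(b>50)),('red',(r>2.5*g)&(r>60)),('yel',(r>1.8*b)&(g>1.4*b)&(g>.7*r)&(r>60))):
    v,u=np.nonzero(m);print(n,len(u),u.mean().round(1) if len(u) else 0,v.mean().round(1) if len(u) else 0)
    if len(u)>50:print(at('wrist',u.mean(),v.mean(),{'green':.12,'blue':.12,'red':.261,'yel':.006}[n],T))
```

```text
[ 0.54010557 -0.10742881  0.19827613] [-0.96236642 -0.64000326 -1.03522061]
green 3296 255.8 29.8
[ 0.6724 -0.1323  0.12  ]
blue 4910 342.3 111.5
[ 0.594  -0.1986  0.12  ]
red 5702 396.9 65.3
[ 0.6151 -0.1807  0.261 ]
yel 1859 276.1 251.5
[ 0.4094 -0.1227  0.006 ]
```

Emit:
move_arm(rows=[[-10, -5, 30, 0.1, 1], [-10, -10, 30, 0.1, 1], [0, -30, 0, 0.1, 1], [0, -35, 0, 0.1, 1], [0, -35, 0, 0.1, 1], [10, -30, 0, 0.1, 1], [20, -20, 0, 0.1, 1], [23, 0, 0, 0, 1], [0, 0, 0, 0, 1], [0, 0, 0, 0, 1]])

```text
time: 20.5
tool_pos: [0.5734, -0.2734, 0.2574]
tool_rot: [-3.141, 0.001, 0.543]
contact_force: [0.2, 0.4, -0.0]
opening: 0.0004
grip_force: 0.0
```

Emit:
move_arm(rows=[[0, 0, -20, 0, 1], [0, 0, -20, 0, 1], [0, 0, -17, 0, 1], [-7, 4, 0, 0, 1], [-8, 7, 0, 0, 1], [-9, 8, 0, -0.1, 1], [-8, 8, 0, -0.1, 1], [-8, 9, 0, -0.1, 1], [-6, 9, 0, 0, 1], [-5, 9, 0, 0, 1], [-4, 9, 0, 0, 1], [0, 0, 0, 0, 1]])

```text
time: 21.7
tool_pos: [0.5183, -0.2088, 0.2016]
tool_rot: [-3.141, 0.0, 0.244]
contact_force: [-0.3, -0.2, 0.8]
opening: 0.0008
grip_force: 0.0
```

Emit:
move_arm(rows=[[0, 0, 30, 0, 1], [-10, 0, 30, 0, 1], [-30, 20, 0, -0.1, -0.2], [-20, 40, 0, -0.1, -0.2], [0, 40, 0, -0.1, -1], [0, 40, 0, -0.1, -1], [0, 40, 0, -0.1, -1], [0, 40, 0, -0.1, -1], [0, 40, -20, -0.1, -1], [0, 40, -20, 0, -1], [10, 40, -20, 0, -1], [0, 0, 0, 0, -1]])

```text
time: 22.9
tool_pos: [0.4675, 0.1336, 0.1983]
tool_rot: [3.14, 0.005, -0.453]
contact_force: [0.2, 0.3, 0.3]
opening: 0.076
grip_force: 0.0
```

Run:
```python
from h import *
print(monitor.observe()['tool_pos'])
im=snap('top','t9.png')
hsv=cv2.cvtColor(im,cv2.COLOR_RGB2HSV)
def comp(lo,hi,win):
    m=cv2.inRange(hsv,lo,hi);u0,v0,u1,v1=win;mm=np.zeros_like(m);mm[v0:v1,u0:u1]=m[v0:v1,u0:u1]
    v,u=np.nonzero(mm);return len(u),u.mean() if len(u) else 0,v.mean() if len(u) else 0,mm
W=(250,105,350,215)
for n,lo,hi,z in(('green',(45,90,40),(85,255,255),.1),('blue',(100,120,50),(125,255,255),.1),('yel',(22,120,60),(35,255,255),.006),('red',(0,170,60),(5,255,255),.261)):
    k,u,v,_=comp(lo,hi,W);print(n,k,round(u,1),round(v,1),at('top',u,v,z) if k else '')
k,u,v,mm=comp((8,150,60),(17,255,255),(150,150,215,230));print('orange',k,at('top',u,v,.028))
# predicted pixel of free hook elbow/prong at theta
g=im.mean(2).astype(int)
for th in(-.2,-.1,0,.1,.2,.3,.4):
    l=[]
    for r_ in(.065,.07,.075,.08,.085,.09,.095,.1):
        p=proj('top',(.614-r_*np.cos(th),-.181-r_*np.sin(th),.217));l.append(int(cv2.getRectSubPix(im.astype(np.float32),(1,1),(float(p[0]),float(p[1]))).mean()))
    p=proj('top',(.614-.1*np.cos(th),-.181-.1*np.sin(th),.257));print(th,l,p.round(1),int(g[int(round(p[1])),int(round(p[0]))]))
```

```text
[0.46750556 0.13359262 0.19834278]
green 294 287.2 129.9 [ 0.7196 -0.1555  0.1   ]
blue 251 289.0 150.6 [ 0.6427 -0.1592  0.1   ]
yel 73 296.6 189.3 [ 0.5146 -0.1905  0.006 ]
red 85 299.6 148.2 [ 0.6145 -0.18    0.261 ]
orange 106 [0.4535 0.2833 0.028 ]
-0.2 [34, 33, 34, 35, 35, 35, 35, 35] [294.7 179. ] 33
-0.1 [30, 32, 31, 33, 32, 33, 33, 35] [297.8 179.4] 33
0 [73, 92, 97, 99, 100, 77, 54, 44] [301.  179.5] 81
0.1 [75, 77, 61, 48, 49, 81, 117, 42] [304.1 179.3] 29
0.2 [11, 16, 17, 22, 27, 27, 27, 67] [307.2 178.8] 38
0.3 [21, 24, 25, 26, 25, 26, 63, 160] [310.2 177.9] 146
0.4 [17, 21, 25, 25, 26, 61, 157, 181] [313.1 176.8] 176
```

Emit:
move_arm(rows=[[12, 35, 0, 0, -1], [12, 35, 0, 0, -1], [12, 35, 0, 0, -1], [10, 22, 0, 0, -1], [0, 0, 0, 0, -1], [0, 0, 0, 0, -1]])

```text
time: 23.55
tool_pos: [0.5151, 0.2558, 0.2012]
tool_rot: [3.141, 0.0, -0.458]
contact_force: [0.1, 0.6, -0.0]
opening: 0.0918
grip_force: 0.0
```

Run:
```python
from h import *
T=wT();s=monitor.observe();print(s['tool_pos'],s['tool_rot'],s['opening'])
w=snap('wrist','w10.png');hsv=cv2.cvtColor(w,cv2.COLOR_RGB2HSV)
m=cv2.inRange(hsv,(7,170,50),(17,255,255));m[200:]=0
n,l,st,c=cv2.connectedComponentsWithStats(m);i=1+st[1:,4].argmax();print(st[i],c[i])
mm=(l==i).astype(np.uint8)
cs,h=cv2.findContours(mm,cv2.RETR_CCOMP,cv2.CHAIN_APPROX_NONE)
for k,cc in enumerate(cs):
    if len(cc)>15:
        M=cv2.moments(cc);u,v=M['m10']/M['m00'],M['m01']/M['m00'];print('hole' if h[0,k,3]>=0 else 'outer',len(cc),round(u,1),round(v,1),at('wrist',u,v,.028,T))
for v in range(0,200,6):
    u=np.nonzero(mm[v])[0]
    if len(u):print(v,u.min(),u.max(),len(u),at('wrist',(u.min()+u.max())/2,v,.028,T)[:2])
t=cv2.imread('pics/t9.png').astype(np.float32).mean(2)
for r_ in(.068,.075,.082):
    print(r_,[int(cv2.getRectSubPix(t,(1,1),tuple(float(x) for x in proj('top',(.6143-r_*np.cos(th),-.1805-r_*np.sin(th),.218))))[0,0]) for th in np.arange(-.15,.26,.03)])
```

```text
[0.515117   0.25577364 0.20118983] [ 3.14057985e+00  4.19657615e-05 -4.58067716e-01] 0.09181926668648255
[ 226  100   41  100 1522] [245.97963206 158.0499343 ]
outer 283 246.0 144.8 [0.5426 0.2493 0.028 ]
hole 89 246.1 119.8 [0.5697 0.2357 0.028 ]
102 237 255 19 [0.5885 0.2265]
108 231 261 11 [0.5822 0.2296]
114 227 265 11 [0.5759 0.2327]
120 228 265 8 [0.5693 0.2353]
126 227 265 12 [0.5631 0.2391]
132 231 261 12 [0.5566 0.2423]
138 238 253 16 [0.5504 0.2461]
144 241 251 11 [0.5435 0.2488]
150 241 251 11 [0.5368 0.2521]
156 241 251 11 [0.5301 0.2555]
162 241 251 11 [0.5233 0.2588]
168 241 251 11 [0.5165 0.2622]
174 241 251 11 [0.5095 0.2657]
180 240 251 12 [0.5028 0.2697]
186 239 253 15 [0.4955 0.2727]
192 226 266 41 [0.4883 0.2762]
198 226 266 41 [0.4811 0.2798]
0.068 [32, 31, 31, 32, 51, 76, 111, 117, 105, 49, 20, 15, 17, 18]
0.075 [33, 32, 31, 32, 54, 89, 137, 136, 98, 30, 22, 17, 16, 18]
0.082 [33, 33, 32, 31, 53, 92, 137, 143, 82, 37, 23, 23, 25, 26]
```

Emit:
move_arm(rows=[[-1, 7, -45, 0, -1], [0, 0, -45, 0, -1], [0, 0, -45, 0, -1], [0, 0, -40, 0, -1], [0, 0, -20, 0, -1], [0, 0, -10, 0, -1], [0, 0, -10, 0, -1], [0, 0, 0, 0, -1], [0, 0, 0, 0, -1]])

```text
time: 24.5
tool_pos: [0.5148, 0.2638, -0.0127]
tool_rot: [-3.14, -0.001, -0.458]
contact_force: [-0.2, -0.4, 0.5]
opening: 0.0918
grip_force: 0.0
```

Emit:
move_arm(rows=[[0, 0, -5, 0, -1], [0, 0, -4, 0, -1], [0, 0, 0, 0, -1]])

```text
time: 24.8
tool_pos: [0.5137, 0.2638, -0.0232]
tool_rot: [3.141, 0.0, -0.458]
contact_force: [0.3, -0.1, 0.0]
opening: 0.0918
grip_force: 0.0
```

Emit:
move_arm(rows=[[0, 0, 0, 0, 1], [0, 0, 0, 0, 1], [0, 0, 0, 0, 1], [0, 0, 0, 0, 1], [0, 0, 0, 0, 1], [0, 0, 0, 0, 1], [0, 0, 0, 0, 1], [0, 0, 0, 0, 1], [0, 0, 0, 0, 1], [0, 0, 0, 0, 1]], newtons=30)

```text
time: 25.8
tool_pos: [0.514, 0.2638, -0.0229]
tool_rot: [3.141, 0.0, -0.458]
contact_force: [-0.8, -0.4, -0.1]
opening: 0.0165
grip_force: 0.2
```

Emit:
move_arm(rows=[[0, 0, 0, 0, 1], [0, 0, 0, 0, 1], [0, 0, 15, 0, 1], [0, 0, 30, 0, 1], [0, 0, 40, 0, 1], [0, 0, 40, 0, 1], [0, 0, 40, 0, 1], [0, 0, 40, 0, 1], [0, 0, 35, 0, 1], [-20, 0, 33, 0, 1], [-40, 0, 0, 0, 1], [-20, 0, 0, 0, 1]])

```text
time: 27.0
tool_pos: [0.432, 0.2638, 0.2511]
tool_rot: [-3.141, -0.0, -0.458]
contact_force: [0.0, 0.3, -2.3]
opening: 0.0161
grip_force: 30.0
```

```bash
cat > ring.py <<'E'
from h import *
def ring(f,zoff=.051):
    s=monitor.observe();T=wT();print(s['tool_pos'],s['tool_rot'],s['opening'],s['grip_force'],s['contact_force'])
    w=snap('wrist',f);m=cv2.inRange(cv2.cvtColor(w,cv2.COLOR_RGB2HSV),(7,170,50),(17,255,255));m[215:]=0
    n,l,st,c=cv2.connectedComponentsWithStats(m);i=1+st[1:,4].argmax();print(st[i])
    cs,h=cv2.findContours((l==i).astype(np.uint8),cv2.RETR_CCOMP,cv2.CHAIN_APPROX_NONE)
    for k,cc in enumerate(cs):
        if len(cc)>40:
            e=cv2.fitEllipse(cc);M=cv2.moments(cc);u,v=M['m10']/M['m00'],M['m01']/M['m00'];print('hole' if h[0,k,3]>=0 else 'outer',len(cc),(round(u,1),round(v,1)),np.round(e[1],1),at('wrist',u,v,s['tool_pos'][2]+zoff,T),proj_w((s['tool_pos'][0],s['tool_pos'][1]),s,zoff))
def proj_w(_,s,zoff):
    R=Ro.from_euler('xyz',s['tool_rot']).as_matrix();c=np.linalg.inv(vision.get_calibration('wrist')['mount']);K=np.array(vision.get_calibration('wrist')['K'])
    q=c@np.array([.0625,0,-zoff,1]);return 'expect',np.round([K[0,2]+K[0,0]*q[0]/-q[2],K[1,2]-K[1,1]*q[1]/-q[2]],1)
E
python3 -c "
from ring import *
ring('w11.png')"
```

```text
[0.4319834  0.26383755 0.25112258] [-3.14072522e+00 -3.65357094e-04 -4.57817892e-01] 0.016079834144206787 29.990963637828827 [ 0.01497439  0.29859515 -2.29246103]
[ 199   64  105  151 5420]
outer 390 (250.6, 127.5) [ 98.8 145. ] [0.4851 0.2381 0.3021] ('expect', array([251.5, 119.9]))
hole 224 (250.3, 120.2) [78.2 78.7] [0.4882 0.2367 0.3021] ('expect', array([251.5, 119.9]))
```

Emit:
move_arm(rows=[[0, -30, 0, 0.05, 1], [0, -40, 0, 0.05, 1], [0, -45, 0, 0.1, 1], [0, -45, 0, 0.1, 1], [0, -45, 0, 0.1, 1], [0, -45, 0, 0.1, 1], [0, -45, 0, 0, 1], [0, -45, 0, 0, 1], [4, -45, 0, 0, 1], [8, -40, 0, 0, 1], [10, -27, 0, 0, 1], [0, 0, 0, 0, 1]])

```text
time: 28.25
tool_pos: [0.4565, -0.1915, 0.2494]
tool_rot: [3.141, 0.0, 0.038]
contact_force: [-0.1, 0.4, -1.1]
opening: 0.0159
grip_force: 30.0
```

Run:
```python
from ring import *
ring('w12.png')
R=Ro.from_euler('xyz',monitor.observe()['tool_rot']).as_matrix();C=np.linalg.inv(wT());c=vision.get_calibration('wrist');K=np.array(c['K'])
def pw(p):
    q=C@np.r_[p,1];s=np.array([q[0],-q[1]])/-q[2];s=s*(1+c['k1']*(s@s));return K[:2,:2]@s+K[:2,2]
for th in(0,.045,.09):
    print(th,'prong top',pw((.6143-.1*np.cos(th),-.1805-.1*np.sin(th),.257)).round(1),'seat',pw((.6143-.07*np.cos(th),-.1805-.07*np.sin(th),.217)).round(1))
w=cv2.imread('pics/w12.png');g=w.mean(2).astype(int)
for v in range(72,172,5): print(v,' '.join('%3d'%x for x in g[v,205:300:4]))
```

```text
[ 0.45645361 -0.19154252  0.24937629] [3.14089628e+00 4.50113852e-04 3.80013897e-02] 0.015921831623117666 29.990901947021484 [-0.08362052  0.43884571 -1.10528061]
[ 199   63  105  152 5820]
outer 395 (250.7, 127.0) [ 99.2 146.9] [ 0.5159 -0.1886  0.3004] ('expect', array([252.1, 120.4]))
hole 220 (250.2, 120.7) [77.2 77.6] [ 0.5189 -0.1882  0.3004] ('expect', array([252.1, 120.4]))
0 prong top [241.  125.2] seat [244.2  81. ]
0.045 prong top [248.3 125.3] seat [248.6  81. ]
0.09 prong top [255.6 125.1] seat [252.9  80.9]
72  35  34  34  38  58  70  77  79  82  84  85  85  84  88 134 107  78  77  67  47  21  20  20  18
77  37  36  46  74  82  84  86  85  82  79  75  71  69 131  90  83  85  86  86  82  72  20  18  22
82  37  42  73  83  88  82  76  75  66  63  62  83  41  55  62  65  73  77  80  87  82  67  19 104
87  42  70  83  87  82  70  58  39  23  54 100 102  28  20  18  26  40  55  68  80  89  83  88 124
92 105  83  89  85  76  55  24  19  20  47  99 103  29  18  19  19  19  20  52  71  81  86  82 105
97  83  88  87  78  59  42  26  21  22  47 100 104  30  20  20  19  21  20  22
[... 720 characters left out ...]

137  92  93  84 138 211 131 131 132 130 128 129 128 130 130 131 127 124 129 130 124  68  78  89  90
142  83  92  92  83  98 131 129 130 132 125 133 131 133 129 126 133 128 130 134  72  79  88  91  83
147 117  83  92  91  82 102 122 114 126 128 127 125 127 132 129 131 129 128  74  77  87  90  84 109
152 213 106  84  92  90  81  81  91 128 136 133 130 125 125 126 129 114  78  77  86  90  85 108 135
157 201 140  75  83  92  89  84  81  76  78 102 124 117  90  72  75  78  85  86  91  84 104 127 131
162 181 130 102  74  83  87  90  91  91  86  82  80  79  83  86  91  92  91  89  83 102 128 131 128
167 120 132 100  94  85  73  75  79  74  78  77  78  78  79  79  77  80  79  90 114 132 132 133 132
```

Emit:
move_arm(rows=[[-3, 3, 0, 0, 1], [0, 0, -15, 0, 1], [0, 0, -15, 0, 1], [0, 0, -10, 0, 1], [0, 0, -10, 0, 1], [0, 0, -10, 0, 1], [0, 0, -8, 0, 1], [0, 0, 0, 0, 1], [0, 0, 0, 0, 1]])

```text
time: 29.2
tool_pos: [0.4531, -0.1853, 0.1822]
tool_rot: [3.141, -0.0, 0.042]
contact_force: [-0.5, -0.2, -0.2]
opening: 0.0155
grip_force: 30.0
```

Run:
```python
from ring import *
ring('w13.png')
w=cv2.imread('pics/w13.png');g=w.mean(2).astype(int)
for v in range(60,170,6): print(v,' '.join('%3d'%x for x in g[v,205:300:4]))
```

```text
[ 0.45309928 -0.18525774  0.18223512] [ 3.14148685e+00 -7.66312935e-05  4.17048605e-02] 0.015485825647831805 29.991187155246735 [-0.47989601 -0.21985941 -0.24349268]
[ 199   63  105  152 5840]
outer 397 (250.7, 127.2) [ 99.3 147. ] [ 0.5124 -0.1821  0.2332] ('expect', array([252.1, 120.4]))
hole 221 (250.3, 120.6) [77.  77.5] [ 0.5155 -0.1818  0.2332] ('expect', array([252.1, 120.4]))
60  32  32  34  34  36  36  35  38  39  39  39  43  89 112 108  65  15  17  20  18  17  20  16  19
66  33  34  37  36  35  35  38  42  51  68  76  80  80  78  82  67  20  18  17  16  19  18  19  18
72  37  35  35  24  55  71  80  83  85  87  88  87  87  89 138 135  89  79  71  48  19  17  22  18
78  41  39  54  79  87  89  89  85  81  79  74  69  68  74 138  81  86  88  89  86  79  25  18  19
84  81  54  81  87  89  79  75  67  59  44  24  25  72  73  59  58  66  72  77  87  86  80  24  20
90 183  80  90  89  80  64  24  19  19  18  18  27  71  81  76  52  20  28  61  76  88  88  77 123
96  82  88  90  83  65  24  23  22  19  22  19  23  87 108  98  59  19  20  26  62  77  87  87  81
102  93  91  82  73
[... 480 characters left out ...]

132  95  92  85 184 134 130 127 134 131 133 131  95  97  78  83  87 116 130 130 131 121  69  84  90
138  90  99  89  83 135 134 134 137 133 130 132 132 133 130 136 131 135 131 130 122  69  81  91  89
144  79  91  98  88  82 132 133 131 137 132 130 135 132 137 134 131 128 137 118  70  82  91  88  82
150 222  79  89  96  89  79 124 130 126 126 127 127 128 129 133 132 132 112  73  85  91  85  87 133
156 207 151  76  87  94  89  85  78  75  81  96 122 132 112  87  71  77  81  86  91  86  92 136 136
162 160  99 102  75  83  90  92  93  90  87  85  80  79  85  88  92  93  90  88  84  98 129 132 132
168 102 107 126 129 122  82  74  77  74  81  81  80  81  81  81  79  76  87 113 131 133 130 131 132
```

Emit:
move_arm(rows=[[0, -2, -5, 0, 1], [0, 0, 0, 0, 1], [0, 0, 0, 0, -1], [0, 0, 0, 0, -1], [0, 0, 0, 0, -1], [0, 0, 0, 0, -1], [0, 0, 0, 0, -1], [0, 0, 0, 0, -1], [0, 0, 0, 0, -1], [0, 0, 0, 0, -1], [0, 0, 0, 0, -1], [0, 0, 0, 0, -1]])

```text
time: 30.45
tool_pos: [0.453, -0.1872, 0.1771]
tool_rot: [3.142, 0.0, 0.042]
contact_force: [-0.1, 0.3, 0.4]
opening: 0.0898
grip_force: 0.0
```

Emit:
move_arm(rows=[[-20, 0, 0, 0, -1], [-30, 0, 0, 0, -1], [-30, 0, 20, 0, -1], [-20, 0, 40, 0, -1], [0, 0, 40, 0, -1], [0, 0, 0, 0, -1], [0, 0, 0, 0, -1]])

```text
time: 31.15
tool_pos: [0.3532, -0.1874, 0.2776]
tool_rot: [3.14, -0.002, 0.042]
contact_force: [-0.2, 1.0, 0.2]
opening: 0.0918
grip_force: 0.0
```

Run:
```python
from h import *
def orange(n,f,win):
    im=snap(n,f);m=cv2.inRange(cv2.cvtColor(im,cv2.COLOR_RGB2HSV),(5,150,40),(17,255,255));u0,v0,u1,v1=win
    v,u=np.nonzero(m[v0:v1,u0:u1]);u+=u0;v+=v0;print(n,len(u),(u.min(),u.max(),v.min(),v.max(),u.mean().round(1),v.mean().round(1)) if len(u) else '')
    return im
orange('scene','s14.png',(190,150,300,300));im=orange('top','t14.png',(250,105,350,230))
for z in(.22,.1,.04):
    for r in(.09,.11): p=(.6143-r,-.185,z);print(p,'scene',proj('scene',p).round(1),'top',proj('top',p).round(1))
```

```text
scene 220 (np.int64(232), np.int64(249), np.int64(214), np.int64(254), np.float64(242.2), np.float64(239.8))
top 166 (np.int64(289), np.int64(308), np.int64(144), np.int64(175), np.float64(297.9), np.float64(169.7))
(0.5243, -0.185, 0.22) scene [229.4 211.1] top [300.9 178.1]
(0.5043, -0.185, 0.22) scene [224.8 208.1] top [301.1 184.2]
(0.5243, -0.185, 0.1) scene [231.2 232.8] top [297.4 183.2]
(0.5043, -0.185, 0.1) scene [226.8 229.8] top [297.6 188.9]
(0.5243, -0.185, 0.04) scene [232.  242.7] top [295.8 185.5]
(0.5043, -0.185, 0.04) scene [227.8 239.8] top [296.  190.9]
```

Emit:
move_arm(rows=[[0, 0, 0, 0, -1], [0, 0, 0, 0, -1], [0, 0, 0, 0, -1], [0, 0, 0, 0, -1], [0, 0, 0, 0, -1], [0, 0, 0, 0, -1], [0, 0, 0, 0, -1], [0, 0, 0, 0, -1], [0, 0, 0, 0, -1], [0, 0, 0, 0, -1]])

```text
time: 32.25
tool_pos: [0.353, -0.1872, 0.2772]
tool_rot: [3.141, -0.0, 0.042]
contact_force: [-0.2, -0.4, -0.4]
opening: 0.0916
grip_force: 0.0
```

Run:
```python
from h import *
T=wT()
t=snap('top','t15.png');s=snap('scene','s15.png');w=snap('wrist','w15.png')
def mk(im):
    h=cv2.cvtColor(im,cv2.COLOR_RGB2HSV);c=np.full(im.shape[:2],'.')
    def put(lo,hi,ch): c[cv2.inRange(h,lo,hi)>0]=ch
    c[h[...,2]<75]='#';c[(h[...,1]<40)&(h[...,2]>=75)&(h[...,2]<140)]='-'
    put((6,140,40),(18,255,255),'O');put((45,100,40),(85,255,255),'G');put((100,120,50),(125,255,255),'B');put((20,120,60),(35,255,255),'Y');put((0,170,60),(4,255,255),'R');return c
c=mk(t)
print('top');[print(v,''.join(c[v,262:335])) for v in range(130,200,1)]
c=mk(s)
print('scene');[print(v,''.join(c[v,215:290])) for v in range(195,262,1)]
w=mk(w);v,u=np.nonzero(w=='O');print('wrist O',len(u))
```

```text
top
130 ..............................GGG-.----..................................
131 ..............................GGG#--GGG..................................
132 ........................GGGGGGGGG#--.GG.-................................
133 .......................GGGGGGGGGGG-.-GGG.................................
134 .......................GGGGGGGGGGG..-GG..................................
135 ......................-GGGGGGGGGGGG.-GGG.................................
136 ......................-GGGGGGGGGGGG..GGG-................................
137 .......................GGGGGGGGGGGG...GG-................................
138 .......................GGGGGGGGGGGG-..GG.................................
139 .......................GGGGGGGGGGGG-..GG.................................
140 ......................-GGGGGGGGGGGG-.-G#-................................
141 ......................-GGGGGGGGGGGG-.-G.--....................-..........
142 ......................-GGGGGGGGGGGG---#----...................-..........
143 .....................-#GGGGGGGGGGGG#..R..----................---.........
144 
[... 9042 characters left out ...]
#######################GGGGGGGGGGGGGG..........
254 -------------------------############-############GGGGGGGGGGGGGGG..........
255 ---------------------------##########-###########GGGGGGGGGGGGGGGG-.........
256 ----------------..------..--#########-###########GGGGGGGGGGGGGGG#-.........
257 --------------....------....--##################GGGGGGGGGGGGGGGG#-.........
258 -------------.....------.....--######-##########GGGGGGGGGGGGGGGG#-.........
259 -------------.....------.......--###############GGGGGGGGGGGGGGGG#-.........
260 ---------------...------........-###############GGGGGGGGGGGGGGGG#-.........
261 ----------------..------........-###############GGGGGGGGGGGGGGGG#-.........
wrist O 5271
```

The scoop hangs on the hook but is still swinging, so I let it settle.

Emit:
move_arm(rows=[[0, 0, 0, 0, -1], [0, 0, 0, 0, -1], [0, 0, 0, 0, -1], [0, 0, 0, 0, -1], [0, 0, 0, 0, -1], [0, 0, 0, 0, -1], [0, 0, 0, 0, -1], [0, 0, 0, 0, -1], [0, 0, 0, 0, -1], [0, 0, 0, 0, -1], [0, 0, 0, 0, -1], [0, 0, 0, 0, -1]])

```text
time: 33.6
tool_pos: [0.353, -0.1872, 0.2771]
tool_rot: [3.141, -0.0, 0.042]
contact_force: [-0.2, -1.0, -0.6]
opening: 0.092
grip_force: 0.0
```

Emit:
move_arm(rows=[[0, 0, 0, 0, -1], [0, 0, 0, 0, -1], [0, 0, 0, 0, -1], [0, 0, 0, 0, -1], [0, 0, 0, 0, -1], [0, 0, 0, 0, -1], [0, 0, 0, 0, -1], [0, 0, 0, 0, -1], [0, 0, 0, 0, -1], [0, 0, 0, 0, -1], [0, 0, 0, 0, -1], [0, 0, 0, 0, -1]])

```text
time: 34.8
tool_pos: [0.353, -0.1872, 0.2771]
tool_rot: [3.142, 0.0, 0.042]
contact_force: [-0.1, 0.3, 0.6]
opening: 0.092
grip_force: 0.0
```

Emit:
move_arm(rows=[[0, 0, 0, 0, -1], [0, 0, 0, 0, -1], [0, 0, 0, 0, -1], [0, 0, 0, 0, -1], [0, 0, 0, 0, -1], [0, 0, 0, 0, -1], [0, 0, 0, 0, -1], [0, 0, 0, 0, -1], [0, 0, 0, 0, -1], [0, 0, 0, 0, -1], [0, 0, 0, 0, -1], [0, 0, 0, 0, -1]])

```text
time: 36.0
tool_pos: [0.353, -0.1872, 0.2772]
tool_rot: [3.141, -0.0, 0.042]
contact_force: [0.3, 0.5, -0.8]
opening: 0.0917
grip_force: 0.0
```

```bash
cat > sw.py <<'E'
from h import *
for i in range(14):
    s=vision.read_camera('scene');m=cv2.inRange(cv2.cvtColor(s,cv2.COLOR_RGB2HSV),(6,140,40),(18,255,255))[195:262,215:265]
    v,u=np.nonzero(m);print(round(monitor.observe()['time'],2),len(u),u.mean().round(2)+215,v.mean().round(2)+195,v.max()+195)
E
python3 sw.py
```

```text
36.05 206 233.09 229.69 240
36.1 202 232.7 230.32999999999998 240
36.15 193 232.99 231.9 244
36.2 195 233.81 233.11 247
36.25 181 234.9 235.3 250
36.3 187 235.92000000000002 236.15 251
36.35 183 236.56 237.11 252
36.4 181 236.5 236.9 252
36.45 187 236.02 236.2 251
36.5 182 235.29 235.41 250
36.55 184 234.26 233.76 248
36.6 197 233.38 232.09 244
36.65 197 232.86 230.77 241
36.7 199 233.15 230.03 240
```

Emit:
move_arm(rows=[[0, 0, 0, 0, -1], [0, 0, 0, 0, -1], [0, 0, 0, 0, -1], [0, 0, 0, 0, -1], [0, 0, 0, 0, -1], [0, 0, 0, 0, -1], [0, 0, 0, 0, -1], [0, 0, 0, 0, -1], [0, 0, 0, 0, -1], [0, 0, 0, 0, -1], [0, 0, 0, 0, -1], [0, 0, 0, 0, -1]])

```text
time: 37.9
tool_pos: [0.353, -0.1872, 0.2771]
tool_rot: [3.142, -0.0, 0.042]
contact_force: [-0.2, -0.0, -0.4]
opening: 0.0921
grip_force: 0.0
```

Emit:
move_arm(rows=[[0, 0, 0, 0, -1], [0, 0, 0, 0, -1], [0, 0, 0, 0, -1], [0, 0, 0, 0, -1], [0, 0, 0, 0, -1], [0, 0, 0, 0, -1], [0, 0, 0, 0, -1], [0, 0, 0, 0, -1], [0, 0, 0, 0, -1], [0, 0, 0, 0, -1], [0, 0, 0, 0, -1], [0, 0, 0, 0, -1]])

```text
time: 39.1
tool_pos: [0.353, -0.1872, 0.2771]
tool_rot: [3.142, 0.0, 0.042]
contact_force: [-0.1, 0.9, -0.7]
opening: 0.0916
grip_force: 0.0
```

Emit:
move_arm(rows=[[0, 0, 0, 0, -1], [0, 0, 0, 0, -1], [0, 0, 0, 0, -1], [0, 0, 0, 0, -1], [0, 0, 0, 0, -1], [0, 0, 0, 0, -1], [0, 0, 0, 0, -1], [0, 0, 0, 0, -1], [0, 0, 0, 0, -1], [0, 0, 0, 0, -1], [0, 0, 0, 0, -1], [0, 0, 0, 0, -1]])

```text
time: 40.3
tool_pos: [0.353, -0.1872, 0.2771]
tool_rot: [3.141, 0.0, 0.042]
contact_force: [-1.7, 0.4, -0.5]
opening: 0.0916
grip_force: 0.0
```

Emit:
move_arm(rows=[[0, 0, 0, 0, -1], [0, 0, 0, 0, -1], [0, 0, 0, 0, -1], [0, 0, 0, 0, -1], [0, 0, 0, 0, -1], [0, 0, 0, 0, -1], [0, 0, 0, 0, -1], [0, 0, 0, 0, -1], [0, 0, 0, 0, -1], [0, 0, 0, 0, -1], [0, 0, 0, 0, -1], [0, 0, 0, 0, -1]])

```text
time: 41.5
tool_pos: [0.353, -0.1872, 0.2772]
tool_rot: [3.141, -0.0, 0.042]
contact_force: [-0.9, 0.3, -0.2]
opening: 0.0916
grip_force: 0.0
```

```bash
python3 sw.py
```

```text
41.55 181 234.73 234.05 248
41.6 185 234.71 233.69 248
41.65 185 234.64 233.37 246
41.7 190 234.79 233.41 246
41.75 184 234.66 233.27 245
41.8 187 234.72 233.05 245
41.85 189 234.82 233.18 245
41.9 187 234.69 233.21 245
41.95 187 234.79 233.34 245
42.0 190 234.85 233.4 246
42.05 190 234.96 233.68 246
42.1 191 234.96 233.73 247
42.15 188 234.89 233.75 248
42.2 189 234.89 233.71 248
```

Run:
```python
from h import *
t=snap('top','t16.png');g=t.astype(np.float32).mean(2)
for r_ in(.035,.045,.05):
    print(r_,[int(cv2.getRectSubPix(g,(1,1),tuple(float(x) for x in proj('top',(.6143-r_*np.cos(th),-.1805-r_*np.sin(th),.240))))[0,0]) for th in np.arange(-.24,.4,.04)])
h=cv2.cvtColor(t,cv2.COLOR_RGB2HSV);m=cv2.inRange(h,(6,140,40),(18,255,255))
[print(v,''.join('O' if x else '.' for x in m[v,280:315])) for v in range(166,198,2)]
s=cv2.cvtColor(snap('scene','s16.png'),cv2.COLOR_RGB2HSV);m=cv2.inRange(s,(6,140,40),(18,255,255))
[print(v,''.join('O' if x else '.' for x in m[v,218:250])) for v in range(196,252,3)]
```

```text
0.035 [39, 37, 37, 50, 75, 100, 123, 145, 130, 110, 79, 41, 12, 10, 8, 8]
0.045 [28, 26, 25, 24, 51, 81, 118, 139, 130, 92, 31, 12, 8, 9, 12, 14]
0.05 [20, 19, 18, 17, 39, 71, 115, 136, 134, 70, 15, 9, 10, 13, 13, 14]
166 ...................................
168 ...................................
170 .............OOOOOO................
172 .............OOOOOOOOOO............
174 ..........OOOOOOOOOO.OOOOO.........
176 .........O.OOOOOOOOO..OOOOO........
178 ........OOOOOOOOOOOO....OOO........
180 .......OO...OOOOOOOOO...O.O........
182 ......OO......OOOOOOOOOOO..........
184 ..................OOOOO............
186 .....................O.............
188 ....................O..............
190 ...................................
192 ...................................
194 ...................................
196 ...................................
196 ................................
199 ................................
202 ................................
205 ................................
208 ................................
211 ................................
214 ................................
217 ................................
220 ..............OOOO..............
223 ...............OO...............
226 ...............OO...............
229 ..............OOOOOOOOO.........
232 .........OOOOOOOOOOOO...........
235 .........OOOOOOOOOOOO...O.......
238 .........OOOO..OOOO.....OO......
241 ......................OOOO......
244 ......................OOOOO.....
247 ................................
250 ................................
```

```bash
python3 -c "
from cell import workorder
print(workorder.hand_in())"
```

```text
the job is handed in; nothing more can be done
None
```

I turned the empty hook to about 5 mm from the pointer's line, hung the orange scoop on it by its ring, and handed the job in at about 42 s with the scoop almost still and no bottles or jars touched that I could tell; no verdict was returned.

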